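Dial open the reading-room strongbox

TASK

Open the strongbox by its combination, working the dial by its finger peg and reading it like a clock: turn it counter-clockwise, passing 8 o'clock once and stopping on it the second time; then clockwise, passing 10 o'clock once and stopping on it the second time; then slowly counter-clockwise until you feel the bolt catch the dial and stop it, without forcing it. Let go of the peg and slide the lid fully open to its end stop, never forcing it while it is locked, and leave the book, the jar and the brush where they are.

Things in the scene. Friction and masses are not known exactly. Their poses are not given: they have to be found in the camera images.
- strongbox: Grey steel strongbox fixed to the table, 200 mm along x, 280 mm along y, 85 mm high; origin at the centre of its underside. Dial on its +y part, axis at (0, 62) mm; sliding lid on its -y part. Inside the lock are two loose wheels that the dial picks up, and a spring bolt. Around the dial nothing but its peg and the lid's handle stands above the dial's face.
- dial_center (a point): Centre of the dial's top face, 100 mm above the table. Dial: dark steel disc, 96 mm diameter, 11 mm thick, free to turn about the vertical here; axes are the box's. Double white bar on the box beside it = 12 o'clock (+x); single bars mark the other hours, as on a clock seen from above: 9 at +y, 3 at -y. Stop on an hour within about 8 degrees; going beyond and coming back spoils it.
- dial_peg (a point): Middle of the round steel finger peg upright on the dial: 12 mm diameter, 28 mm tall, this point 14 mm above the dial's face and 35 mm from its axis. The hour it points to is the dial's reading; it starts between 9.5 and 12. It takes 1 to 3 N to push round. It spins freely on its own axis, so it can be pinched and carried round with the gripper's heading unchanged.
- dial: The dial itself; origin on its axis at table height, x axis towards its peg. In the last turn of a right combination a spring bolt, hidden in the box, drops by itself into the dial's notch 45 to 130 degrees after 10 o'clock: where differs and must be felt. The dial then stops dead: stop at some 10 N on the peg (25 N between dial and bolt is forcing). Go under 1.5 rad/s there or the bolt may miss.
- lid (a joint): Sliding lid's travel, m: 0 shut, 0.080 fully open at its end stop. It slides along the box's +x (the 12 o'clock direction) with about 2.5 N of friction and stays where it is left. Until the bolt has dropped into the dial the lid is blocked after 3 mm; 25 N between lid and bolt is forcing.
- lid_handle (a point): Middle of the lid's handle: a round dark steel bar, 12 mm thick, 64 mm long along the box's y, on a post at each end; its centre is 24 mm above the lid's face, 115 mm above the table. The lid is a steel plate, 196 mm along x, 114 mm along y.
- book: Bystander: blue cloth-bound book lying flat beside the box, 200 x 130 x 45 mm, origin at the centre of its underside.
- jar: Bystander: clear jar with a white cap, 66 mm diameter, 75 mm high, standing near the box; origin at the centre of its underside.
- brush: Bystander: paste brush lying near the box, origin on its underside.

How it is judged:
At the end, for the whole second after the job is handed in: The lid, which only the dialed combination frees, is at rest, slid back more than 74 of its 80 mm; the book, jar and brush are within 20 mm of where they were (value of joint lid above 0.074 m and velocity of joint lid between -0.01 and 0.01 m/s and distance of each of book, jar, brush from where it was at the start of the episode below 0.02 m); the robot touches nothing.
It fails at once if the dial is forced against the caught bolt (over 25 N between them) (contact force between dial and bolt above 25 N).
It fails at once if the lid is forced against the bolt (over 25 N) (contact force between lid and bolt above 25 N).
It fails at once if a bystander is disturbed (moved more than 20 mm) (distance of any of book, jar, brush from where it was at the start of the episode above 0.02 m).
It also fails if it takes over 72 s, if anything falls off the work surface, if the arm or the gripper's body presses on something with over 40 N, if the wrist force passes 120 N, or if a joint passes its speed limit or range.

ROBOT

A 6-joint arm with a two-finger parallel gripper is mounted at the origin on the work surface. World frame = base frame: x ahead of the robot, y to its left, z up, the work surface at z = 0. Lengths are in m, angles in rad, forces in N, time in s.
With the tool pointing down it reaches from about 0.375 to 0.9 m from the base axis. Payload 3.1 kg.
Tool frame: the origin (TCP) lies midway between the tips of the shut fingers; the grasp point (between the pads) lies 19 mm behind it; z points along the fingers, y is the direction in which the jaws open and shut (so a half turn about z gives the same grasp; the last joint's range is limited). The gripper opens to 87 mm and grips with 3 to 60 N. Pads are 19 mm wide; open, the fingers measure 117 mm over their backs; the gripper's body (75 mm by 190 mm) begins 51 mm behind the grasp point.
Start: joints at [0.936, 0.527, 1.433, -0, 1.181, -0.178], TCP at [0.275, 0.561, 0.223] pointing down, gripper open.
Joint ranges: [-3.08, 3.08], [-0.75, 2.2], [0.22, 2.44], [-1.43, 4.57], [0, 2.65], [-2.85, 2.85]. Speed limits (rad/s): [2.79, 2.79, 3.14, 3.14, 3.14, 3.14].

INTERFACE

Orientations are given as a 3x3 rotation matrix whose columns are the frame's x, y, z axes.
In Python, from cell import read_state, get_image, close_job, masks_of, landmark_of gives the robot as it stands.
- The arm moves only by the tool apply_moves, never from a script. Its argument "steps" is a list of rows, each an object with "linear": the shift along the tool's x, y, z in m, a list of three; "rotation": the turn, a rotation vector about the tool's x, y, z in rad, a list of three; "jaw": the closure, from 0 (fully open) to 1 (shut). A call has 1 to 12 rows; each row is the pose to reach, as a shift and turn from the pose commanded when the call began, along the tool's axes at that moment; what a row does not reach only later rows make up. A row lasts 1/10 s, in which the tool goes at most 50 mm and 8.59 degrees, less where a joint would pass 70% of its speed; a pose out of reach is approached as far as the arm can. A call with a gripper value outside its range is refused whole. The fingers move at their own pace and stop on an object; "newtons" is the grip in N (left out, the last holds). Time passes only in rows, so rows that repeat a pose let the fingers close. It gives the time, the measured TCP pose, the force and the opening at its end, in the units of the state.
- read_state(): the state, without advancing time (a new reading comes with each control period).
- get_image(name): name is "scene" or "side" or "wrist"; returns a dict with "pixels" (480x640x3 uint8, red, green, blue), "K" (3x3 intrinsics, pixels), "R" (3x3) and "t" (3): a world point X has camera coordinates R X + t. Camera axes: x right, y down, z forward; pixel columns grow to the right and rows downward; lengths in m; the calibration is good to about 2 mm. The wrist camera is an equidistant fisheye: a pixel r from the principal point sees the ray r / f radians off the axis. A picture is of the moment at which its call begins. There is no depth.
- close_job(): hands the job in, once; it reports no verdict.
Trained networks look in a picture, given as the dict that the camera call returned (one of the last four; its "shot" number tells which), for a name from the list of things; names that differ only in an ending like _2 or _b are one class to them, and where a whole thing is asked for, a point or a joint stands for the part that bears it (a point fixed in the world has none). Each returns a list of dicts, best first, with "p" (0 to 1); they miss things now and then, are a little off and sometimes report something else, mostly with a low value. They report only what shows in the picture. A call takes as long as a camera call.
- masks_of(picture, name): "pixels" (480x640 bool, what is visible of it) and "at" ([column, row] in pixels, amid what is visible of it).
- landmark_of(picture, name): "at" ([column, row] in pixels: a listed point, or the origin of a listed thing).
The state is a dict: "clock": time; "joint_pos": joint angles; "dq": joint speeds; "effort": joint torques, N m; "eef_pos": TCP position; "tcp_rot": TCP orientation; "wrist_force": force on the tool from outside, world axes, zero at the start; "moment": the same for the moment, N m; "gripper_width": finger opening in m.
Only numpy, scipy, OpenCV 4.12 (cv2) and the standard library are available. Lean on these libraries where they do the work, as an engineer would, in place of code of your own. Each camera call takes 0.05 s, during which the arm holds its last target. There are 200 camera calls.

## Working session

There is one attempt and no reset: what is moved stays moved. The work goes in short steps, Python scripts to look and compute and a tool call to move; the robot and the scene stay as the last step left them, time stands still between calls to the robot, and variables do not carry over. Pictures are saved under pics/ and viewed, about 8 in all and at most 12, crops included, and the job is handed in when it is done.

Besides the shell and the picture viewer there is one more tool, called after "Call:" as name(argument=value, ...) on one line, values as JSON. apply_moves: Moves the arm, as the interface text tells. Its arguments: {"type":"object","properties":{"steps":{"type":"array","items":{"type":"object","properties":{"linear":{"type":"array","items":{"type":"number"}},"rotation":{"type":"array","items":{"type":"number"}},"jaw":{"type":"number"}}}},"newtons":{"type":"number"}},"required":["steps"]}

```bash
ls; mkdir -p pics; cat > h.py <<'E'
import numpy as np, cv2
from cell import *
def ray(im,uv):
    K,R,t=im["K"],im["R"],im["t"]
    d=np.linalg.inv(K)@[uv[0],uv[1],1]
    return -R.T@t, R.T@d
def onz(im,uv,z):
    o,d=ray(im,uv); return o+d*(z-o[2])/d[2]
def proj(im,X):
    c=im["R"]@np.array(X)+im["t"]; p=im["K"]@c; return p[:2]/p[2]
def save(im,n): cv2.imwrite("pics/"+n,im["pixels"][:,:,::-1])
E
python3 - <<'E'
from h import *
s=read_state(); print(s)
for c in("scene","side"):
    im=get_image(c); save(im,c+"1.png")
    for n,z in(("dial_center",.1),("dial_peg",.114),("lid_handle",.115),("strongbox",0),("dial",0)):
        for r in landmark_of(im,n)[:1]: print(c,n,r["at"],round(r["p"],2),onz(im,r["at"],z).round(4))
E
```

```text
pics
{'clock': 0.0, 'joint_pos': array([ 9.36462471e-01,  5.28471710e-01,  1.43387682e+00, -8.29670384e-06,
        1.18137980e+00, -1.78469884e-01]), 'dq': array([ 0.0009588 ,  0.0006726 , -0.0023364 ,  0.00061104, -0.00129908,
        0.00077761]), 'effort': array([-1.40699314e-03, -4.40043747e+01, -1.76590794e+01,  6.31611259e-02,
        5.81772847e-02, -1.51045306e-04]), 'eef_pos': array([0.27467678, 0.56061021, 0.22157632]), 'tcp_rot': array([[-8.97882166e-01,  4.40234061e-01, -1.25950799e-03],
       [ 4.40235706e-01,  8.97880587e-01, -1.72476604e-03],
       [ 3.71587009e-04, -2.10311706e-03, -9.99997719e-01]]), 'wrist_force': array([-1.626172  ,  0.12629754, -0.02144756]), 'moment': array([0.00583401, 0.00050002, 0.02125086]), 'gripper_width': 0.0876690728921208}
scene dial_center [311.8, 222.2] 0.73 [0.5267 0.0579 0.1   ]
scene dial_peg [329.2, 226.3] 0.66 [0.558  0.0743 0.114 ]
scene lid_handle [222.7, 222.1] 0.61 [ 0.4861 -0.079   0.115 ]
scene strongbox [274.1, 263.8] 0.64 [ 0.506  -0.0035  0.    ]
scene dial [145.8, 255.3] 0.29 [ 0.4014 -0.2055  0.    ]
side dial_center [346.1, 249.0] 0.77 [0.5219 0.0616 0.1   ]
side dial_peg [324.1, 246.2] 0.55 [0.5504 0.0804 0.114 ]
side lid_handle [395.8, 191.5] 0.9 [ 0.4833 -0.0767  0.115 ]
side strongbox [364.4, 270.9] 0.57 [0.5027 0.0099 0.    ]
side dial [343.7, 291.2] 0.72 [0.5214 0.064  0.    ]
```

View pics/scene1.png

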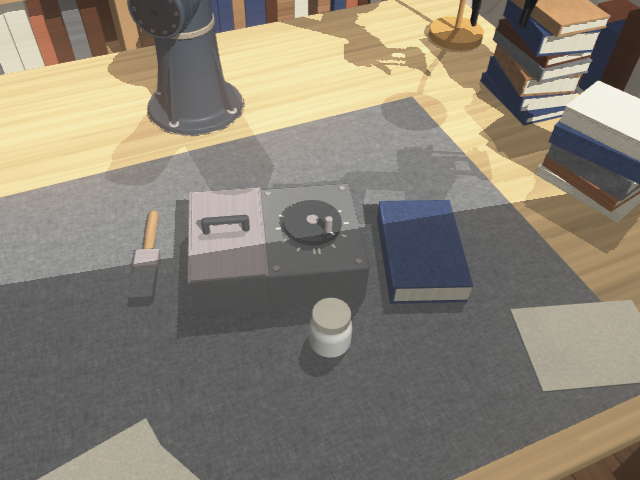

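View pics/side1.png

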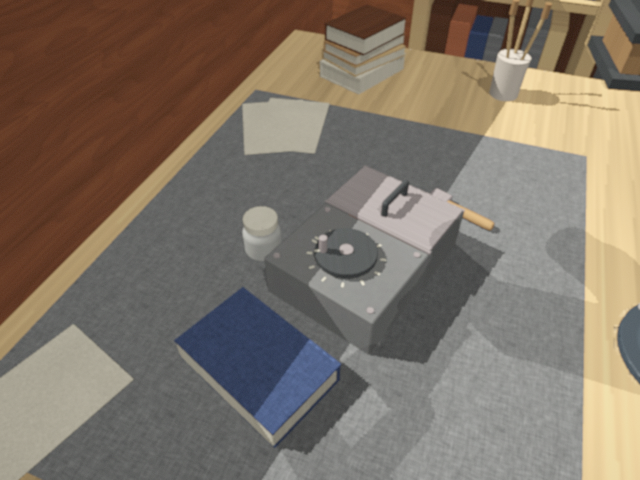

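The scene picture shows the dial at (312,222) with its peg at (329,225) and the double bar at (317,251). The handle is at (223,222), the jar at (331,328), the book at (425,250) and the brush at (147,255). The side view agrees. Next I'll hover over the dial.

Call:
apply_moves(steps=[{"linear":[-0.444,-0.34,0],"rotation":[0,0,1.75]},{"linear":[-0.444,-0.34,0],"rotation":[0,0,1.75]},{"linear":[-0.444,-0.34,0],"rotation":[0,0,1.75]},{"linear":[-0.444,-0.34,0],"rotation":[0,0,1.75]},{"linear":[-0.444,-0.34,0],"rotation":[0,0,1.75]},{"linear":[-0.444,-0.34,0],"rotation":[0,0,1.75]},{"linear":[-0.444,-0.34,0],"rotation":[0,0,1.75]},{"linear":[-0.444,-0.34,0],"rotation":[0,0,1.75]},{"linear":[-0.444,-0.34,0],"rotation":[0,0,1.75]},{"linear":[-0.444,-0.34,0],"rotation":[0,0,1.75]},{"linear":[-0.444,-0.34,0],"rotation":[0,0,1.75]},{"linear":[-0.444,-0.34,0],"rotation":[0,0,1.75]}])

```text
$.steps[0]: bad value
```

```bash
cat >> h.py <<'E'
def wray(im,uv):
    K,R,t=im["K"],im["R"],im["t"]
    v=np.array([(uv[0]-K[0,2])/K[0,0],(uv[1]-K[1,2])/K[1,1]]); r=np.linalg.norm(v)+1e-12
    d=np.r_[v/r*np.sin(r),np.cos(r)]; return -R.T@t,R.T@d
def wonz(im,uv,z):
    o,d=wray(im,uv); return o+d*(z-o[2])/d[2]
def wproj(im,X):
    c=im["R"]@np.array(X)+im["t"]; th=np.arctan2(np.hypot(c[0],c[1]),c[2]); n=c[:2]/np.hypot(c[0],c[1])
    return n*th*[im["K"][0,0],im["K"][1,1]]+im["K"][:2,2]
E
python3 - <<'E'
from h import *
s=read_state(); print(s["clock"],s["eef_pos"],s["tcp_rot"],s["wrist_force"])
im=get_image("wrist"); save(im,"w1.png"); print(im["K"],-im["R"].T@im["t"])
for n,z in(("dial_center",.1),("dial_peg",.114),("lid_handle",.115)):
    for r in landmark_of(im,n)[:1]: print(n,r["at"],round(r["p"],2),wonz(im,r["at"],z).round(4))
E
```

```text
0.6 [0.27506606 0.56118334 0.22256427] [[-8.97900362e-01  4.40198750e-01  3.35674242e-06]
 [ 4.40198750e-01  8.97900362e-01  6.62279783e-06]
 [-9.86729068e-08  7.42424639e-06 -1.00000000e+00]] [ 0.58344369  0.0369048  -0.27703655]
[[371.64829954   0.         320.44280993]
 [  0.         371.64829954 239.45587582]
 [  0.           0.           1.        ]] [0.20278638 0.59532057 0.38508886]
```

View pics/w1.png

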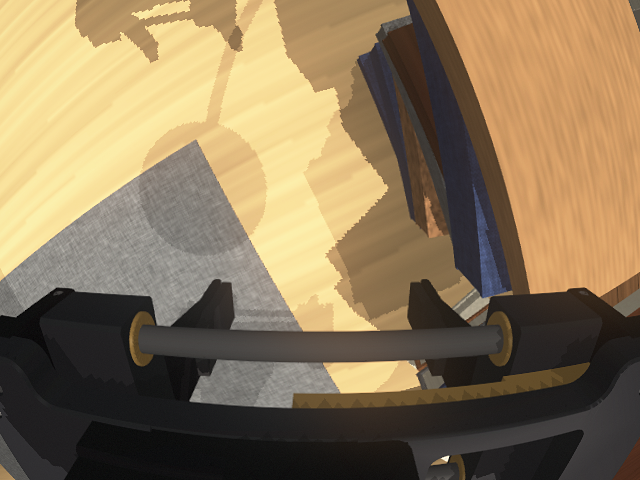

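The call was refused, most likely because each row needs a jaw value, so the wrist picture shows only the table at the start pose. I'll retry with the jaw given.

Call:
apply_moves(steps=[{"linear":[-0.436,-0.389,0],"rotation":[0,0,1.75],"jaw":0},{"linear":[-0.436,-0.389,0],"rotation":[0,0,1.75],"jaw":0},{"linear":[-0.436,-0.389,0],"rotation":[0,0,1.75],"jaw":0},{"linear":[-0.436,-0.389,0],"rotation":[0,0,1.75],"jaw":0},{"linear":[-0.436,-0.389,0],"rotation":[0,0,1.75],"jaw":0},{"linear":[-0.436,-0.389,0],"rotation":[0,0,1.75],"jaw":0},{"linear":[-0.436,-0.389,0],"rotation":[0,0,1.75],"jaw":0},{"linear":[-0.436,-0.389,0],"rotation":[0,0,1.75],"jaw":0},{"linear":[-0.436,-0.389,0],"rotation":[0,0,1.75],"jaw":0},{"linear":[-0.436,-0.389,0],"rotation":[0,0,1.75],"jaw":0},{"linear":[-0.436,-0.389,0],"rotation":[0,0,1.75],"jaw":0},{"linear":[-0.436,-0.389,0],"rotation":[0,0,1.75],"jaw":0}], newtons=12)

```text
clock: 2.0
eef_pos: [0.4969, 0.0168, 0.223]
tcp_rot: [[0.599, 0.801, 0.002], [0.801, -0.599, -0.001], [0.001, 0.002, -1.0]]
wrist_force: [0.2, 0.8, 0.8]
gripper_width: 0.0872
```

```bash
cat > look.py <<'E'
from h import *
import sys
s=read_state(); print(s["clock"],s["eef_pos"].round(4),s["tcp_rot"].round(4).tolist(),s["wrist_force"].round(2),s["gripper_width"])
im=get_image("wrist"); im=get_image("wrist"); save(im,sys.argv[1]); print(-im["R"].T@im["t"])
for n,z in(("dial_center",.1),("dial_peg",.114),("lid_handle",.115)):
    for r in landmark_of(im,n)[:1]: print(n,r["at"],round(r["p"],2),wonz(im,r["at"],z).round(4))
E
python3 look.py w2.png
```

```text
2.0 [0.4969 0.0168 0.223 ] [[0.599, 0.8008, 0.002], [0.8008, -0.599, -0.0009], [0.0005, 0.0021, -1.0]] [0.22 0.84 0.8 ] 0.08721710236029448
[0.54853066 0.07675034 0.38566658]
dial_center [298.0, 166.9] 0.8 [0.5187 0.0626 0.1   ]
dial_peg [325.7, 128.0] 0.77 [0.5535 0.0738 0.114 ]
lid_handle [362.2, 325.4] 0.7 [ 0.4824 -0.0722  0.115 ]
```

View pics/w2.png

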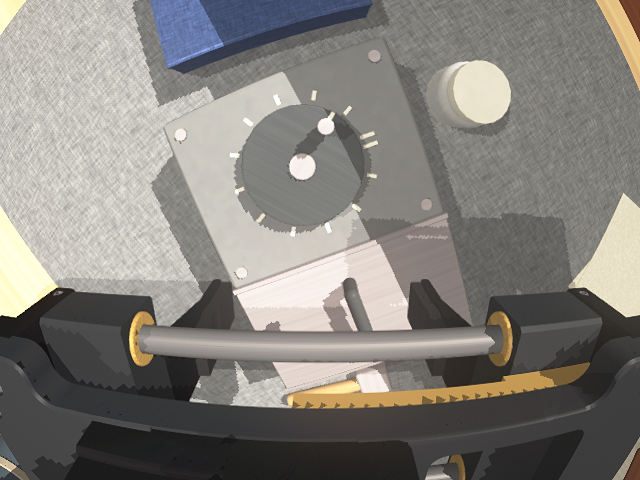

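The wrist view shows the hub at (302,167), the peg top at (326,126), the double bar at (369,140) and all 12 hour bars. I'll fit the dial's centre and yaw from the bars.

```bash
cat > fit.py <<'E'
from h import *
from scipy.optimize import least_squares
s=read_state(); im=get_image("wrist"); g=im["pixels"]
P=[(369,140),(348,111),(314,96),(277,100),(248,122),(234,155),(239,190),(260,217),(293,232),(328,228),(356,208),(372,176)]
hub=wonz(im,(302,167),.1)
W=np.array([wonz(im,p,.085)[:2] for p in P]); a=np.radians(30*np.arange(12))
f=lambda q:(np.c_[q[0]+q[3]*np.cos(a+q[2]),q[1]+q[3]*np.sin(a+q[2])]-W).ravel()
r=least_squares(f,[.52,.06,-.3,.055]); q=r.x
print("centre",q[:2],"yaw deg",np.degrees(q[2]),"rad",q[3],"maxres",abs(r.fun).max()); print("hub",hub)
# peg from bright top blob at z=.128
m=cv2.inRange(g[110:142,312:342],(215,200,200),(255,255,255)); n,l,st,c=cv2.connectedComponentsWithStats(m)
i=1+np.argmax(st[1:,4]); c=c[i]+[312,110]; p=wonz(im,c,.128); print("pegtop",c,p,st[i,4])
d=p[:2]-q[:2]; print("r",np.hypot(*d),"box angle",np.degrees(np.arctan2(d[1],d[0])-q[2]))
E
python3 fit.py
```

```text
centre [0.51462394 0.06940693] yaw deg -15.602926257038513 rad 0.05675464053443336 maxres 0.0008048751013671682
hub [0.51456765 0.0690923  0.1       ]
pegtop [337.79464286 130.28571429] [0.55233409 0.07649039 0.128     ] 112
r 0.03836965943422405 box angle 26.2413782390692
```

The pixels and the pose came from different moments because the arm was still settling. I'll redo the fit on one settled picture with detected bars.

```bash
cat > fit.py <<'E'
from h import *
from scipy.optimize import least_squares
s=read_state(); print(s["eef_pos"],s["clock"],s["wrist_force"]); im=get_image("wrist"); g=im["pixels"]; save(im,"w3.png"); np.save("w3.npy",dict(im),allow_pickle=True)
print(-im["R"].T@im["t"],im["R"].round(4).tolist())
for n in("dial_center","dial_peg"):print(n,[ (r["at"],r["p"]) for r in landmark_of(im,n)[:1]])
c=g[60:260,200:410]; cv2.imwrite("pics/w3c.png",cv2.resize(c,None,fx=2.8,fy=2.8,interpolation=cv2.INTER_CUBIC)[:,:,::-1])
E
python3 fit.py
```

```text
[0.49448176 0.02089628 0.22244453] 2.3 [-0.49239761  0.36139434  0.19853533]
[0.54338016 0.0846324  0.38492848] [[0.8056, -0.5925, -0.0015], [-0.5661, -0.7705, 0.2932], [-0.1749, -0.2353, -0.9561]]
dial_center [([314.0, 167.3], 0.56)]
dial_peg [([338.9, 131.0], 0.6)]
```

View pics/w3c.png

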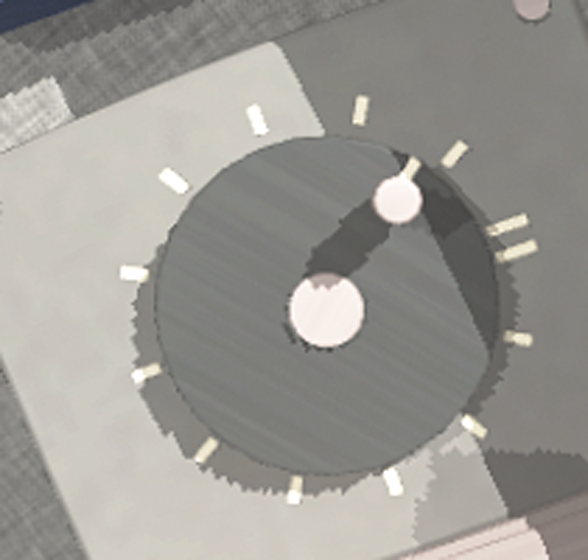

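The crop shows the 12 bars clearly, with the hub at (327,311), the peg top at (398,200) and the double bar at (511,237).

```bash
cat > fit2.py <<'E'
from h import *
from scipy.optimize import least_squares
im=np.load("w3.npy",allow_pickle=True).item()
k=lambda p:(p[0]/2.8+200-.3,p[1]/2.8+60-.3)
P=[(511,237),(454,154),(360,110),(258,120),(173,181),(134,273),(146,373),(206,449),(295,490),(393,481),(474,427),(518,339)]
W=np.array([wonz(im,k(p),.085)[:2] for p in P]); a=np.radians(30*np.arange(12))
f=lambda q:(np.c_[q[0]+q[3]*np.cos(a+q[2]),q[1]+q[3]*np.sin(a+q[2])]-W).ravel()
r=least_squares(f,[.52,.06,-.3,.055]); q=r.x
print("centre",q[:2],"yaw deg",np.degrees(q[2]),"rad",q[3],"maxres",abs(r.fun).max()); print("hub",wonz(im,k((327,311)),.1))
p=wonz(im,k((398,200)),.128); d=p[:2]-q[:2]; print("peg",p,"r",np.hypot(*d),"box angle",np.degrees(np.arctan2(d[1],d[0])-q[2]))
E
python3 fit2.py
```

```text
centre [0.5215071  0.06127008] yaw deg -16.058348390092203 rad 0.05676919273839029 maxres 0.00037511463884409846
hub [0.52147211 0.0607022  0.1       ]
peg [0.5539501  0.07502365 0.128     ] r 0.035237893388114824 box angle 39.031901122030874
```

Centre (0.5215, 0.0610), yaw −16.06°, and the peg at box angle 39° with radius 35.2 mm, matching the given 35. Now I'll go down and grip.

Call:
apply_moves(steps=[{"linear":[0.0788,0.0158,0.03],"rotation":[0,0,0],"jaw":0.4},{"linear":[0.0788,0.0158,0.05],"rotation":[0,0,0],"jaw":0.4},{"linear":[0.0788,0.0158,0.08],"rotation":[0,0,0],"jaw":0.4},{"linear":[0.0788,0.0158,0.105],"rotation":[0,0,0],"jaw":0.4},{"linear":[0.0788,0.0158,0.116],"rotation":[0,0,0],"jaw":0.4},{"linear":[0.0788,0.0158,0.116],"rotation":[0,0,0],"jaw":0.4},{"linear":[0.0788,0.0158,0.116],"rotation":[0,0,0],"jaw":0.4},{"linear":[0.0788,0.0158,0.116],"rotation":[0,0,0],"jaw":1},{"linear":[0.0788,0.0158,0.116],"rotation":[0,0,0],"jaw":1},{"linear":[0.0788,0.0158,0.116],"rotation":[0,0,0],"jaw":1},{"linear":[0.0788,0.0158,0.116],"rotation":[0,0,0],"jaw":1},{"linear":[0.0788,0.0158,0.116],"rotation":[0,0,0],"jaw":1}], newtons=12)

```text
clock: 3.65
eef_pos: [0.5549, 0.074, 0.1068]
tcp_rot: [[0.593, 0.805, 0.0], [0.805, -0.593, -0.0], [0.0, 0.0, -1.0]]
wrist_force: [0.0, -0.7, 0.3]
gripper_width: 0.0201
```

```bash
cat > st.py <<'E'
from h import *
C=np.array([.5215,.0610]); yaw=np.radians(-16.06)
s=read_state(); p=s["eef_pos"]; d=p[:2]-C
print(s["clock"],p.round(4),s["tcp_rot"][:,0].round(4),"F",s["wrist_force"].round(2),"w",round(s["gripper_width"],4),"r",np.hypot(*d).round(4),"boxang",np.degrees(np.arctan2(d[1],d[0])-yaw).round(1))
E
python3 st.py
```

```text
3.65 [0.5549 0.074  0.1068] [5.933e-01 8.050e-01 2.000e-04] F [ 0.03 -0.72  0.35] w 0.0201 r 0.0358 boxang 37.3
```

Call:
apply_moves(steps=[{"linear":[0,0,0],"rotation":[0,0,0],"jaw":1},{"linear":[0,0,0],"rotation":[0,0,0],"jaw":1},{"linear":[0,0,0],"rotation":[0,0,0],"jaw":1}])

```text
clock: 3.95
eef_pos: [0.5536, 0.0742, 0.1065]
tcp_rot: [[0.593, 0.805, -0.002], [0.805, -0.593, 0.0], [-0.001, -0.002, -1.0]]
wrist_force: [-4.4, 0.5, 3.8]
gripper_width: 0.0115
```

```bash
python3 st.py; cat > arc.py <<'E'
import numpy as np, sys
# arc.py start_box_deg end_box_deg step [r]: shifts in tool axes (heading 53.6 deg world) from the commanded start, r=35mm
a0,a1,n=float(sys.argv[1]),float(sys.argv[2]),int(sys.argv[3])
H=np.radians(53.6+16.06); a=np.radians(np.linspace(a0,a1,n+1))
v=.0350*np.c_[np.cos(a),np.sin(a)]; v=v-v[0]
X=np.c_[v@[np.cos(H),np.sin(H)],v@[np.sin(H),-np.cos(H)]].round(4)
print("[%s]"%", ".join('{"linear": [%g, %g, 0], "rotation": [0,0,0], "jaw": 1}'%tuple(x) for x in X[1:]))
E
python3 arc.py 39 159 12
```

```text
3.95 [0.5536 0.0742 0.1065] [ 0.5931  0.8052 -0.0013] F [-4.43  0.48  3.79] w 0.0115 r 0.0347 boxang 38.4
[{"linear": [0.0026, -0.0055, 0], "rotation": [0,0,0], "jaw": 1}, {"linear": [0.0043, -0.0114, 0], "rotation": [0,0,0], "jaw": 1}, {"linear": [0.0049, -0.0174, 0], "rotation": [0,0,0], "jaw": 1}, {"linear": [0.0044, -0.0235, 0], "rotation": [0,0,0], "jaw": 1}, {"linear": [0.0029, -0.0294, 0], "rotation": [0,0,0], "jaw": 1}, {"linear": [0.0004, -0.035, 0], "rotation": [0,0,0], "jaw": 1}, {"linear": [-0.003, -0.04, 0], "rotation": [0,0,0], "jaw": 1}, {"linear": [-0.0073, -0.0444, 0], "rotation": [0,0,0], "jaw": 1}, {"linear": [-0.0123, -0.048, 0], "rotation": [0,0,0], "jaw": 1}, {"linear": [-0.0178, -0.0506, 0], "rotation": [0,0,0], "jaw": 1}, {"linear": [-0.0236, -0.0522, 0], "rotation": [0,0,0], "jaw": 1}, {"linear": [-0.0297, -0.0528, 0], "rotation": [0,0,0], "jaw": 1}]
```

Gripped, with the opening at 11.5 mm. Turning counter-clockwise from 39° to 159°.

Call:
apply_moves(steps=[{"linear":[0.0026,-0.0055,0],"rotation":[0,0,0],"jaw":1},{"linear":[0.0043,-0.0114,0],"rotation":[0,0,0],"jaw":1},{"linear":[0.0049,-0.0174,0],"rotation":[0,0,0],"jaw":1},{"linear":[0.0044,-0.0235,0],"rotation":[0,0,0],"jaw":1},{"linear":[0.0029,-0.0294,0],"rotation":[0,0,0],"jaw":1},{"linear":[0.0004,-0.035,0],"rotation":[0,0,0],"jaw":1},{"linear":[-0.003,-0.04,0],"rotation":[0,0,0],"jaw":1},{"linear":[-0.0073,-0.0444,0],"rotation":[0,0,0],"jaw":1},{"linear":[-0.0123,-0.048,0],"rotation":[0,0,0],"jaw":1},{"linear":[-0.0178,-0.0506,0],"rotation":[0,0,0],"jaw":1},{"linear":[-0.0236,-0.0522,0],"rotation":[0,0,0],"jaw":1},{"linear":[-0.0297,-0.0528,0],"rotation":[0,0,0],"jaw":1}])

```text
clock: 5.15
eef_pos: [0.4927, 0.0832, 0.1066]
tcp_rot: [[0.594, 0.805, -0.003], [0.805, -0.594, 0.003], [0.001, -0.004, -1.0]]
wrist_force: [1.2, 6.5, -0.1]
gripper_width: 0.0115
```

```bash
python3 st.py; python3 arc.py 159 279 12;echo; python3 arc.py 279 399 12
```

```text
5.15 [0.4927 0.0832 0.1066] [5.938e-01 8.046e-01 6.000e-04] F [ 1.25  6.51 -0.12] w 0.0115 r 0.0364 boxang 158.4
[{"linear": [-0.0061, 0.0005, 0], "rotation": [0,0,0], "jaw": 1}, {"linear": [-0.012, 0.002, 0], "rotation": [0,0,0], "jaw": 1}, {"linear": [-0.0176, 0.0045, 0], "rotation": [0,0,0], "jaw": 1}, {"linear": [-0.0226, 0.0079, 0], "rotation": [0,0,0], "jaw": 1}, {"linear": [-0.027, 0.0122, 0], "rotation": [0,0,0], "jaw": 1}, {"linear": [-0.0305, 0.0171, 0], "rotation": [0,0,0], "jaw": 1}, {"linear": [-0.0332, 0.0226, 0], "rotation": [0,0,0], "jaw": 1}, {"linear": [-0.0348, 0.0285, 0], "rotation": [0,0,0], "jaw": 1}, {"linear": [-0.0354, 0.0346, 0], "rotation": [0,0,0], "jaw": 1}, {"linear": [-0.0349, 0.0407, 0], "rotation": [0,0,0], "jaw": 1}, {"linear": [-0.0334, 0.0466, 0], "rotation": [0,0,0], "jaw": 1}, {"linear": [-0.0309, 0.0521, 0], "rotation": [0,0,0], "jaw": 1}]

[{"linear": [0.0034, 0.005, 0], "rotation": [0,0,0], "jaw": 1}, {"linear": [0.0077, 0.0094, 0], "rotation": [0,0,0], "jaw": 1}, {"linear": [0.0127, 0.013, 0], "rotation": [0,0,0], "jaw": 1}, {"linear": [0.0182, 0.0156, 0], "rotation": [0,0,0], "jaw": 1}, {"linear": [0.024, 0.0172, 0], "rotation": [0,0,0], "jaw": 1}, {"linear": [0.0301, 0.0178, 0], "rotation": [0,0,0], "jaw": 1}, {"linear": [0.0362, 0.0174, 0], "rotation": [0,0,0], "jaw": 1}, {"linear": [0.0421, 0.0159, 0], "rotation": [0,0,0], "jaw": 1}, {"linear": [0.0477, 0.0134, 0], "rotation": [0,0,0], "jaw": 1}, {"linear": [0.0527, 0.0099, 0], "rotation": [0,0,0], "jaw": 1}, {"linear": [0.0571, 0.0057, 0], "rotation": [0,0,0], "jaw": 1}, {"linear": [0.0606, 0.0007, 0], "rotation": [0,0,0], "jaw": 1}]
```

Call:
apply_moves(steps=[{"linear":[-0.0061,0.0005,0],"rotation":[0,0,0],"jaw":1},{"linear":[-0.012,0.002,0],"rotation":[0,0,0],"jaw":1},{"linear":[-0.0176,0.0045,0],"rotation":[0,0,0],"jaw":1},{"linear":[-0.0226,0.0079,0],"rotation":[0,0,0],"jaw":1},{"linear":[-0.027,0.0122,0],"rotation":[0,0,0],"jaw":1},{"linear":[-0.0305,0.0171,0],"rotation":[0,0,0],"jaw":1},{"linear":[-0.0332,0.0226,0],"rotation":[0,0,0],"jaw":1},{"linear":[-0.0348,0.0285,0],"rotation":[0,0,0],"jaw":1},{"linear":[-0.0354,0.0346,0],"rotation":[0,0,0],"jaw":1},{"linear":[-0.0349,0.0407,0],"rotation":[0,0,0],"jaw":1},{"linear":[-0.0334,0.0466,0],"rotation":[0,0,0],"jaw":1},{"linear":[-0.0309,0.0521,0],"rotation":[0,0,0],"jaw":1}])

```text
clock: 6.35
eef_pos: [0.5186, 0.027, 0.1065]
tcp_rot: [[0.595, 0.804, -0.001], [0.804, -0.595, 0.003], [0.002, -0.002, -1.0]]
wrist_force: [-1.7, 11.4, 4.5]
gripper_width: 0.0117
```

```bash
python3 st.py; python3 arc.py 399 459 7
```

```text
6.35 [0.5186 0.027  0.1065] [0.5948 0.8039 0.0023] F [-1.72 11.42  4.47] w 0.0117 r 0.0341 boxang -78.8
[{"linear": [0.0023, -0.0047, 0], "rotation": [0,0,0], "jaw": 1}, {"linear": [0.0039, -0.0097, 0], "rotation": [0,0,0], "jaw": 1}, {"linear": [0.0048, -0.0148, 0], "rotation": [0,0,0], "jaw": 1}, {"linear": [0.0048, -0.0201, 0], "rotation": [0,0,0], "jaw": 1}, {"linear": [0.0041, -0.0252, 0], "rotation": [0,0,0], "jaw": 1}, {"linear": [0.0026, -0.0303, 0], "rotation": [0,0,0], "jaw": 1}, {"linear": [0.0004, -0.035, 0], "rotation": [0,0,0], "jaw": 1}]
```

Call:
apply_moves(steps=[{"linear":[0.004,0.0045,0],"rotation":[0,0,0],"jaw":1},{"linear":[0.0085,0.0088,0],"rotation":[0,0,0],"jaw":1},{"linear":[0.0135,0.0124,0],"rotation":[0,0,0],"jaw":1},{"linear":[0.019,0.015,0],"rotation":[0,0,0],"jaw":1},{"linear":[0.0248,0.0166,0],"rotation":[0,0,0],"jaw":1},{"linear":[0.0309,0.0172,0],"rotation":[0,0,0],"jaw":1},{"linear":[0.037,0.0168,0],"rotation":[0,0,0],"jaw":1},{"linear":[0.0429,0.0153,0],"rotation":[0,0,0],"jaw":1},{"linear":[0.0485,0.0128,0],"rotation":[0,0,0],"jaw":1},{"linear":[0.0535,0.0093,0],"rotation":[0,0,0],"jaw":1},{"linear":[0.0579,0.0051,0],"rotation":[0,0,0],"jaw":1},{"linear":[0.0614,0.0001,0],"rotation":[0,0,0],"jaw":1}])

```text
clock: 7.55
eef_pos: [0.5542, 0.0729, 0.1065]
tcp_rot: [[0.592, 0.806, -0.002], [0.806, -0.592, -0.004], [-0.005, 0.001, -1.0]]
wrist_force: [-4.7, -6.2, 4.1]
gripper_width: 0.0112
```

```bash
python3 st.py; python3 arc.py 399 473 9
```

```text
7.55 [0.5542 0.0729 0.1065] [ 0.5915  0.8063 -0.0048] F [-4.73 -6.22  4.11] w 0.0112 r 0.0348 boxang 36.0
[{"linear": [0.0022, -0.0045, 0], "rotation": [0,0,0], "jaw": 1}, {"linear": [0.0038, -0.0093, 0], "rotation": [0,0,0], "jaw": 1}, {"linear": [0.0047, -0.0142, 0], "rotation": [0,0,0], "jaw": 1}, {"linear": [0.0049, -0.0192, 0], "rotation": [0,0,0], "jaw": 1}, {"linear": [0.0043, -0.0242, 0], "rotation": [0,0,0], "jaw": 1}, {"linear": [0.0031, -0.0291, 0], "rotation": [0,0,0], "jaw": 1}, {"linear": [0.0011, -0.0337, 0], "rotation": [0,0,0], "jaw": 1}, {"linear": [-0.0015, -0.038, 0], "rotation": [0,0,0], "jaw": 1}, {"linear": [-0.0047, -0.0419, 0], "rotation": [0,0,0], "jaw": 1}]
```

Now on to 473°, a little short of 480°, to check there.

Call:
apply_moves(steps=[{"linear":[0.0022,-0.0045,0],"rotation":[0,0,0],"jaw":1},{"linear":[0.0038,-0.0093,0],"rotation":[0,0,0],"jaw":1},{"linear":[0.0047,-0.0142,0],"rotation":[0,0,0],"jaw":1},{"linear":[0.0049,-0.0192,0],"rotation":[0,0,0],"jaw":1},{"linear":[0.0043,-0.0242,0],"rotation":[0,0,0],"jaw":1},{"linear":[0.0031,-0.0291,0],"rotation":[0,0,0],"jaw":1},{"linear":[0.0011,-0.0337,0],"rotation":[0,0,0],"jaw":1},{"linear":[-0.0015,-0.038,0],"rotation":[0,0,0],"jaw":1},{"linear":[-0.0047,-0.0419,0],"rotation":[0,0,0],"jaw":1},{"linear":[-0.0047,-0.0419,0],"rotation":[0,0,0],"jaw":1}])

```text
clock: 8.55
eef_pos: [0.518, 0.0972, 0.1066]
tcp_rot: [[0.593, 0.805, 0.001], [0.805, -0.593, 0.001], [0.001, -0.0, -1.0]]
wrist_force: [2.9, 2.7, -1.7]
gripper_width: 0.0113
```

```bash
python3 st.py; python3 - <<'E'
from h import *
C=np.array([.5215,.0610]); y=np.radians(-16.06)
for c,f,k in(("scene",onz,5),("side",onz,5),("wrist",wonz,3)):
    im=get_image(c)
    r=landmark_of(im,"dial_peg")
    if r:
        p=f(im,r[0]["at"],.114); d=p[:2]-C; print(c,r[0]["p"],p.round(4),np.hypot(*d).round(4),np.degrees(np.arctan2(d[1],d[0])-y).round(1))
    if c!="side":
        u=(wproj if c=="wrist" else proj)(im,[*C,.1]).astype(int); h=50 if c=="scene" else 110
        g=im["pixels"][max(0,u[1]-h):u[1]+h,u[0]-h:u[0]+h]
        cv2.imwrite(f"pics/p473_{c}.png",cv2.resize(g,(400,int(400*g.shape[0]/g.shape[1])),interpolation=cv2.INTER_CUBIC)[:,:,::-1])
a,b=cv2.imread("pics/p473_scene.png"),cv2.imread("pics/p473_wrist.png")
H=max(a.shape[0],b.shape[0]); o=np.zeros((H,800,3),np.uint8); o[:a.shape[0],:400]=a; o[:b.shape[0],400:]=b; cv2.imwrite("pics/p473.png",o)
E
```

```text
8.55 [0.518  0.0972 0.1066] [0.5934 0.8049 0.0015] F [ 2.9   2.74 -1.65] w 0.0113 r 0.0363 boxang 111.6
side 0.69 [0.6308 0.1118 0.114 ] 0.1205 41.0
wrist 0.91 [0.5182 0.0945 0.114 ] 0.0336 111.7
```

View pics/p473.png

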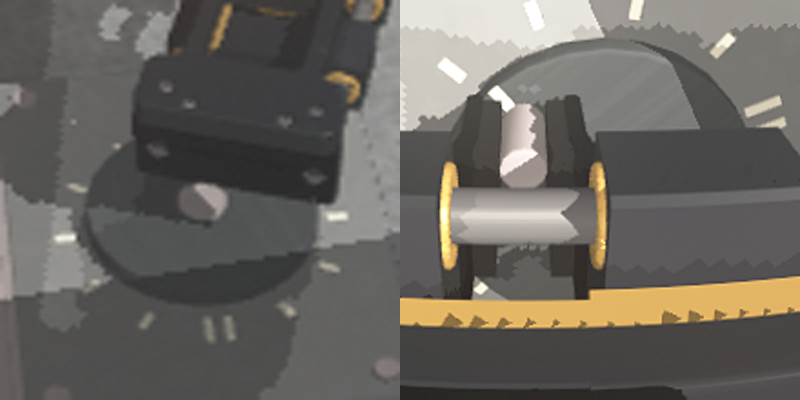

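The wrist crop shows the peg still held between the pads, with the dial's mark just short of the 8 o'clock bar. TCP and network agree on 111.7°. I'll make the final ~8° to 120°.

```bash
python3 st.py; python3 arc.py 113 121 3
```

```text
8.85 [0.518  0.0971 0.1066] [0.5936 0.8047 0.001 ] F [ 2.31  5.37 -1.38] w 0.0116 r 0.0363 boxang 111.6
[{"linear": [-0.0011, -0.0012, 0], "rotation": [0,0,0], "jaw": 1}, {"linear": [-0.0023, -0.0023, 0], "rotation": [0,0,0], "jaw": 1}, {"linear": [-0.0036, -0.0033, 0], "rotation": [0,0,0], "jaw": 1}]
```

Call:
apply_moves(steps=[{"linear":[-0.0011,-0.0012,0],"rotation":[0,0,0],"jaw":1},{"linear":[-0.0023,-0.0023,0],"rotation":[0,0,0],"jaw":1},{"linear":[-0.0036,-0.0033,0],"rotation":[0,0,0],"jaw":1},{"linear":[-0.0036,-0.0033,0],"rotation":[0,0,0],"jaw":1},{"linear":[-0.0036,-0.0033,0],"rotation":[0,0,0],"jaw":1}])

```text
clock: 9.35
eef_pos: [0.5128, 0.0963, 0.1066]
tcp_rot: [[0.594, 0.805, -0.001], [0.805, -0.594, 0.002], [0.001, -0.002, -1.0]]
wrist_force: [1.9, 5.5, -1.2]
gripper_width: 0.0112
```

```bash
python3 st.py; python3 - <<'E'
from h import *
C=np.array([.5215,.0610]); y=np.radians(-16.06)
im=get_image("wrist"); r=landmark_of(im,"dial_peg"); p=wonz(im,r[0]["at"],.114); d=p[:2]-C; print(p.round(4),np.hypot(*d).round(4),np.degrees(np.arctan2(d[1],d[0])-y).round(1))
E
python3 arc.py 480 360 12;echo; python3 arc.py 360 240 12; echo;  python3 arc.py 240 120 12
```

```text
9.35 [0.5128 0.0963 0.1066] [5.938e-01 8.046e-01 7.000e-04] F [ 1.91  5.49 -1.19] w 0.0112 r 0.0363 boxang 119.9
[0.513  0.0948 0.114 ] 0.0348 120.1
[{"linear": [0.0043, 0.0043, 0], "rotation": [0,0,0], "jaw": 1}, {"linear": [0.0079, 0.0093, 0], "rotation": [0,0,0], "jaw": 1}, {"linear": [0.0105, 0.0148, 0], "rotation": [0,0,0], "jaw": 1}, {"linear": [0.0121, 0.0207, 0], "rotation": [0,0,0], "jaw": 1}, {"linear": [0.0127, 0.0267, 0], "rotation": [0,0,0], "jaw": 1}, {"linear": [0.0122, 0.0328, 0], "rotation": [0,0,0], "jaw": 1}, {"linear": [0.0106, 0.0387, 0], "rotation": [0,0,0], "jaw": 1}, {"linear": [0.0081, 0.0443, 0], "rotation": [0,0,0], "jaw": 1}, {"linear": [0.0046, 0.0493, 0], "rotation": [0,0,0], "jaw": 1}, {"linear": [0.0003, 0.0536, 0], "rotation": [0,0,0], "jaw": 1}, {"linear": [-0.0047, 0.0572, 0], "rotation": [0,0,0], "jaw": 1}, {"linear": [-0.0102, 0.0598, 0], "rotation": [0,0,0], "jaw": 1}]

[{"linear": [-0.0059, 0.0016, 0], "rotation": [0,0,0], "jaw": 1}, {"linear": [-0.012, 0.0022, 0], "rotation": [0,0,0], "jaw": 1}, {"linear": [-0.018, 0.0017, 0], "rotation": [0,0,
[... 688 characters left out ...]
0041, -0.0114, 0], "rotation": [0,0,0], "jaw": 1}, {"linear": [0.0076, -0.0165, 0], "rotation": [0,0,0], "jaw": 1}, {"linear": [0.0118, -0.0208, 0], "rotation": [0,0,0], "jaw": 1}, {"linear": [0.0168, -0.0243, 0], "rotation": [0,0,0], "jaw": 1}, {"linear": [0.0223, -0.0269, 0], "rotation": [0,0,0], "jaw": 1}, {"linear": [0.0282, -0.0286, 0], "rotation": [0,0,0], "jaw": 1}, {"linear": [0.0343, -0.0291, 0], "rotation": [0,0,0], "jaw": 1}, {"linear": [0.0404, -0.0286, 0], "rotation": [0,0,0], "jaw": 1}, {"linear": [0.0463, -0.0271, 0], "rotation": [0,0,0], "jaw": 1}, {"linear": [0.0518, -0.0245, 0], "rotation": [0,0,0], "jaw": 1}, {"linear": [0.0568, -0.0211, 0], "rotation": [0,0,0], "jaw": 1}]
```

Stopped on 8 o'clock: 119.9° by the TCP and 120.1° by vision. Now clockwise.

Call:
apply_moves(steps=[{"linear":[0.0043,0.0043,0],"rotation":[0,0,0],"jaw":1},{"linear":[0.0079,0.0093,0],"rotation":[0,0,0],"jaw":1},{"linear":[0.0105,0.0148,0],"rotation":[0,0,0],"jaw":1},{"linear":[0.0121,0.0207,0],"rotation":[0,0,0],"jaw":1},{"linear":[0.0127,0.0267,0],"rotation":[0,0,0],"jaw":1},{"linear":[0.0122,0.0328,0],"rotation":[0,0,0],"jaw":1},{"linear":[0.0106,0.0387,0],"rotation":[0,0,0],"jaw":1},{"linear":[0.0081,0.0443,0],"rotation":[0,0,0],"jaw":1},{"linear":[0.0046,0.0493,0],"rotation":[0,0,0],"jaw":1},{"linear":[0.0003,0.0536,0],"rotation":[0,0,0],"jaw":1},{"linear":[-0.0047,0.0572,0],"rotation":[0,0,0],"jaw":1},{"linear":[-0.0102,0.0598,0],"rotation":[0,0,0],"jaw":1}])

```text
clock: 10.65
eef_pos: [0.554, 0.0515, 0.1065]
tcp_rot: [[0.594, 0.805, -0.003], [0.805, -0.594, 0.001], [-0.001, -0.003, -1.0]]
wrist_force: [-4.0, 3.1, 5.6]
gripper_width: 0.0115
```

```bash
python3 st.py
```

```text
10.65 [0.554  0.0515 0.1065] [ 0.5938  0.8046 -0.0009] F [-4.    3.08  5.58] w 0.0115 r 0.0339 boxang -0.2
```

Call:
apply_moves(steps=[{"linear":[-0.0059,0.0016,0],"rotation":[0,0,0],"jaw":1},{"linear":[-0.012,0.0022,0],"rotation":[0,0,0],"jaw":1},{"linear":[-0.018,0.0017,0],"rotation":[0,0,0],"jaw":1},{"linear":[-0.0239,0.0001,0],"rotation":[0,0,0],"jaw":1},{"linear":[-0.0295,-0.0024,0],"rotation":[0,0,0],"jaw":1},{"linear":[-0.0345,-0.0059,0],"rotation":[0,0,0],"jaw":1},{"linear":[-0.0388,-0.0102,0],"rotation":[0,0,0],"jaw":1},{"linear":[-0.0424,-0.0151,0],"rotation":[0,0,0],"jaw":1},{"linear":[-0.045,-0.0207,0],"rotation":[0,0,0],"jaw":1},{"linear":[-0.0466,-0.0265,0],"rotation":[0,0,0],"jaw":1},{"linear":[-0.0472,-0.0326,0],"rotation":[0,0,0],"jaw":1},{"linear":[-0.0467,-0.0387,0],"rotation":[0,0,0],"jaw":1}])

```text
clock: 11.85
eef_pos: [0.4974, 0.0361, 0.1066]
tcp_rot: [[0.593, 0.805, 0.002], [0.805, -0.593, -0.001], [0.0, 0.002, -1.0]]
wrist_force: [3.0, -0.9, -1.8]
gripper_width: 0.0115
```

Call:
apply_moves(steps=[{"linear":[0.0015,-0.0059,0],"rotation":[0,0,0],"jaw":1},{"linear":[0.0041,-0.0114,0],"rotation":[0,0,0],"jaw":1},{"linear":[0.0076,-0.0165,0],"rotation":[0,0,0],"jaw":1},{"linear":[0.0118,-0.0208,0],"rotation":[0,0,0],"jaw":1},{"linear":[0.0168,-0.0243,0],"rotation":[0,0,0],"jaw":1},{"linear":[0.0223,-0.0269,0],"rotation":[0,0,0],"jaw":1},{"linear":[0.0282,-0.0286,0],"rotation":[0,0,0],"jaw":1},{"linear":[0.0343,-0.0291,0],"rotation":[0,0,0],"jaw":1},{"linear":[0.0404,-0.0286,0],"rotation":[0,0,0],"jaw":1},{"linear":[0.0463,-0.0271,0],"rotation":[0,0,0],"jaw":1},{"linear":[0.0518,-0.0245,0],"rotation":[0,0,0],"jaw":1},{"linear":[0.0568,-0.0211,0],"rotation":[0,0,0],"jaw":1}])

```text
clock: 13.05
eef_pos: [0.5127, 0.0964, 0.1065]
tcp_rot: [[0.593, 0.805, -0.002], [0.805, -0.593, 0.001], [-0.0, -0.002, -1.0]]
wrist_force: [-3.9, 0.4, 4.6]
gripper_width: 0.0115
```

```bash
python3 st.py; python3 arc.py 120 68 6
```

```text
13.05 [0.5127 0.0964 0.1065] [ 5.933e-01  8.050e-01 -2.000e-04] F [-3.91  0.37  4.63] w 0.0115 r 0.0365 boxang 120.1
[{"linear": [0.0038, 0.0037, 0], "rotation": [0,0,0], "jaw": 1}, {"linear": [0.007, 0.0079, 0], "rotation": [0,0,0], "jaw": 1}, {"linear": [0.0096, 0.0125, 0], "rotation": [0,0,0], "jaw": 1}, {"linear": [0.0114, 0.0175, 0], "rotation": [0,0,0], "jaw": 1}, {"linear": [0.0124, 0.0227, 0], "rotation": [0,0,0], "jaw": 1}, {"linear": [0.0126, 0.028, 0], "rotation": [0,0,0], "jaw": 1}]
```

Call:
apply_moves(steps=[{"linear":[0.0038,0.0037,0],"rotation":[0,0,0],"jaw":1},{"linear":[0.007,0.0079,0],"rotation":[0,0,0],"jaw":1},{"linear":[0.0096,0.0125,0],"rotation":[0,0,0],"jaw":1},{"linear":[0.0114,0.0175,0],"rotation":[0,0,0],"jaw":1},{"linear":[0.0124,0.0227,0],"rotation":[0,0,0],"jaw":1},{"linear":[0.0126,0.028,0],"rotation":[0,0,0],"jaw":1},{"linear":[0.0126,0.028,0],"rotation":[0,0,0],"jaw":1},{"linear":[0.0126,0.028,0],"rotation":[0,0,0],"jaw":1}])

```text
clock: 13.85
eef_pos: [0.545, 0.0876, 0.1066]
tcp_rot: [[0.593, 0.805, 0.003], [0.805, -0.593, -0.001], [0.001, 0.003, -1.0]]
wrist_force: [0.8, -1.6, 1.7]
gripper_width: 0.0115
```

```bash
cat > pk.py <<'E'
from h import *
C=np.array([.5215,.0610]); y=np.radians(-16.06)
im=get_image("wrist")
for r in landmark_of(im,"dial_peg")[:1]: p=wonz(im,r["at"],.114); d=p[:2]-C; print(p.round(4),np.hypot(*d).round(4),np.degrees(np.arctan2(d[1],d[0])-y).round(1))
E
python3 st.py; python3 pk.py;  python3 arc.py 68 60 3
```

```text
13.85 [0.545  0.0876 0.1066] [5.932e-01 8.050e-01 7.000e-04] F [ 0.8  -1.6   1.72] w 0.0115 r 0.0354 boxang 64.6
[0.5443 0.0862 0.114 ] 0.0339 63.9
[{"linear": [-0.0001, 0.0016, 0], "rotation": [0,0,0], "jaw": 1}, {"linear": [-0.0002, 0.0032, 0], "rotation": [0,0,0], "jaw": 1}, {"linear": [-0.0005, 0.0049, 0], "rotation": [0,0,0], "jaw": 1}]
```

Measured 64.2°, so there are about 4° more to go, which is 2.4 mm.

Call:
apply_moves(steps=[{"linear":[-0.0001,0.0012,0],"rotation":[0,0,0],"jaw":1},{"linear":[-0.0001,0.0024,0],"rotation":[0,0,0],"jaw":1},{"linear":[-0.0001,0.0024,0],"rotation":[0,0,0],"jaw":1},{"linear":[-0.0001,0.0024,0],"rotation":[0,0,0],"jaw":1}])

```text
clock: 14.35
eef_pos: [0.5449, 0.0875, 0.1066]
tcp_rot: [[0.593, 0.805, -0.001], [0.805, -0.593, 0.0], [-0.0, -0.001, -1.0]]
wrist_force: [-0.9, 1.4, 1.8]
gripper_width: 0.0116
```

```bash
python3 st.py; python3 pk.py;  python3 arc.py 62 98 12
```

```text
14.35 [0.5449 0.0875 0.1066] [ 0.5932  0.8051 -0.    ] F [-0.92  1.37  1.76] w 0.0116 r 0.0354 boxang 64.5
[0.5448 0.0873 0.114 ] 0.0352 64.5
[{"linear": [0.0002, -0.0018, 0], "rotation": [0,0,0], "jaw": 1}, {"linear": [0.0003, -0.0037, 0], "rotation": [0,0,0], "jaw": 1}, {"linear": [0.0003, -0.0055, 0], "rotation": [0,0,0], "jaw": 1}, {"linear": [0.0002, -0.0073, 0], "rotation": [0,0,0], "jaw": 1}, {"linear": [0, -0.0091, 0], "rotation": [0,0,0], "jaw": 1}, {"linear": [-0.0003, -0.0109, 0], "rotation": [0,0,0], "jaw": 1}, {"linear": [-0.0006, -0.0127, 0], "rotation": [0,0,0], "jaw": 1}, {"linear": [-0.0011, -0.0145, 0], "rotation": [0,0,0], "jaw": 1}, {"linear": [-0.0017, -0.0163, 0], "rotation": [0,0,0], "jaw": 1}, {"linear": [-0.0023, -0.018, 0], "rotation": [0,0,0], "jaw": 1}, {"linear": [-0.0031, -0.0196, 0], "rotation": [0,0,0], "jaw": 1}, {"linear": [-0.0039, -0.0213, 0], "rotation": [0,0,0], "jaw": 1}]
```

The arm had run slightly ahead of its command and now matches it at 64.5°. I'll finish the remaining 4.5°.

Call:
apply_moves(steps=[{"linear":[-0.0001,0.0013,0],"rotation":[0,0,0],"jaw":1},{"linear":[-0.0002,0.0025,0],"rotation":[0,0,0],"jaw":1},{"linear":[-0.0002,0.0025,0],"rotation":[0,0,0],"jaw":1},{"linear":[-0.0002,0.0025,0],"rotation":[0,0,0],"jaw":1}])

```text
clock: 14.85
eef_pos: [0.5468, 0.0855, 0.1065]
tcp_rot: [[0.593, 0.805, -0.001], [0.805, -0.593, 0.0], [-0.0, -0.001, -1.0]]
wrist_force: [-2.8, 1.6, 3.1]
gripper_width: 0.0113
```

```bash
python3 st.py; python3 pk.py
```

```text
14.85 [0.5468 0.0855 0.1065] [ 5.932e-01  8.051e-01 -5.000e-04] F [-2.82  1.62  3.15] w 0.0113 r 0.0352 boxang 60.2
[0.5464 0.0848 0.114 ] 0.0345 59.7
```

On 10 o'clock: 60.2° by the TCP and 59.7° by vision. Now slowly counter-clockwise: free travel to about 96°, then feeling for the bolt.

Call:
apply_moves(steps=[{"linear":[0.0002,-0.0018,0],"rotation":[0,0,0],"jaw":1},{"linear":[0.0003,-0.0037,0],"rotation":[0,0,0],"jaw":1},{"linear":[0.0003,-0.0055,0],"rotation":[0,0,0],"jaw":1},{"linear":[0.0002,-0.0073,0],"rotation":[0,0,0],"jaw":1},{"linear":[0,-0.0091,0],"rotation":[0,0,0],"jaw":1},{"linear":[-0.0003,-0.0109,0],"rotation":[0,0,0],"jaw":1},{"linear":[-0.0006,-0.0127,0],"rotation":[0,0,0],"jaw":1},{"linear":[-0.0011,-0.0145,0],"rotation":[0,0,0],"jaw":1},{"linear":[-0.0017,-0.0163,0],"rotation":[0,0,0],"jaw":1},{"linear":[-0.0023,-0.018,0],"rotation":[0,0,0],"jaw":1},{"linear":[-0.0031,-0.0196,0],"rotation":[0,0,0],"jaw":1},{"linear":[-0.0039,-0.0213,0],"rotation":[0,0,0],"jaw":1}])

```text
clock: 16.15
eef_pos: [0.5284, 0.0963, 0.1067]
tcp_rot: [[0.594, 0.805, 0.002], [0.805, -0.594, 0.002], [0.003, 0.0, -1.0]]
wrist_force: [3.8, 4.5, -2.7]
gripper_width: 0.0114
```

```bash
python3 st.py; for a in 97 103 109 115 121 127 133 139 145 151 157 163 169 175 181 187; do echo $a; python3 arc.py $a $((a+6)) 4 | grep -o '"linear": [^]]*'; done
```

```text
16.15 [0.5284 0.0963 0.1067] [0.5939 0.8045 0.0029] F [ 3.77  4.55 -2.73] w 0.0114 r 0.0359 boxang 95.0
97
"linear": [-0.0004, -0.0008, 0
"linear": [-0.0009, -0.0016, 0
"linear": [-0.0014, -0.0024, 0
"linear": [-0.0019, -0.0032, 0
103
"linear": [-0.0005, -0.0008, 0
"linear": [-0.001, -0.0015, 0
"linear": [-0.0016, -0.0022, 0
"linear": [-0.0022, -0.003, 0
109
"linear": [-0.0006, -0.0007, 0
"linear": [-0.0012, -0.0014, 0
"linear": [-0.0018, -0.0021, 0
"linear": [-0.0025, -0.0027, 0
115
"linear": [-0.0007, -0.0006, 0
"linear": [-0.0013, -0.0013, 0
"linear": [-0.002, -0.0019, 0
"linear": [-0.0027, -0.0024, 0
121
"linear": [-0.0007, -0.0006, 0
"linear": [-0.0015, -0.0011, 0
"linear": [-0.0022, -0.0016, 0
"linear": [-0.003, -0.0021, 0
127
"linear": [-0.0008, -0.0005, 0
"linear": [-0.0016, -0.0009, 0
"linear": [-0.0024, -0.0014, 0
"linear": [-0.0032, -0.0018, 0
133
"linear": [-0.0008, -0.0004, 0
"linear": [-0.0017, -0.0008, 0
"linear": [-0.0025, -0.0011, 0
"linear": [-0.0034, -0.0015, 0
139
"linear": [-0.0009, -0.0003, 0
"linear": [-0.0017, -0.0006, 0
"linear": [-0.0026, -0.0009, 0
"linear"
[... 305 characters left out ...]
, 0
"linear": [-0.0018, -0, 0
"linear": [-0.0027, -0, 0
"linear": [-0.0037, 0, 0
163
"linear": [-0.0009, 0.0001, 0
"linear": [-0.0018, 0.0002, 0
"linear": [-0.0027, 0.0003, 0
"linear": [-0.0036, 0.0004, 0
169
"linear": [-0.0009, 0.0002, 0
"linear": [-0.0018, 0.0003, 0
"linear": [-0.0027, 0.0006, 0
"linear": [-0.0036, 0.0008, 0
175
"linear": [-0.0009, 0.0003, 0
"linear": [-0.0018, 0.0005, 0
"linear": [-0.0026, 0.0008, 0
"linear": [-0.0035, 0.0012, 0
181
"linear": [-0.0008, 0.0003, 0
"linear": [-0.0017, 0.0007, 0
"linear": [-0.0025, 0.0011, 0
"linear": [-0.0033, 0.0015, 0
187
"linear": [-0.0008, 0.0004, 0
"linear": [-0.0016, 0.0009, 0
"linear": [-0.0024, 0.0014, 0
"linear": [-0.0032, 0.0019, 0
```

Call:
apply_moves(steps=[{"linear":[-0.0004,-0.0008,0],"rotation":[0,0,0],"jaw":1},{"linear":[-0.0009,-0.0016,0],"rotation":[0,0,0],"jaw":1},{"linear":[-0.0014,-0.0024,0],"rotation":[0,0,0],"jaw":1},{"linear":[-0.0019,-0.0032,0],"rotation":[0,0,0],"jaw":1}])

```text
clock: 16.55
eef_pos: [0.5238, 0.097, 0.1066]
tcp_rot: [[0.594, 0.805, 0.0], [0.805, -0.594, 0.003], [0.002, -0.001, -1.0]]
wrist_force: [1.1, 6.4, -1.1]
gripper_width: 0.0113
```

```bash
cat >> st.py <<'E'
a=np.arctan2(d[1],d[0]); F=s["wrist_force"]; print("F_tan",(-F[0]*np.sin(a)+F[1]*np.cos(a)).round(1),"F_rad",(F[0]*np.cos(a)+F[1]*np.sin(a)).round(1))
E
python3 st.py
```

```text
16.55 [0.5238 0.097  0.1066] [0.5939 0.8045 0.0022] F [ 1.13  6.39 -1.08] w 0.0113 r 0.0361 boxang 102.4
F_tan -0.7 F_rad 6.4
```

Call:
apply_moves(steps=[{"linear":[-0.0005,-0.0008,0],"rotation":[0,0,0],"jaw":1},{"linear":[-0.001,-0.0015,0],"rotation":[0,0,0],"jaw":1},{"linear":[-0.0016,-0.0022,0],"rotation":[0,0,0],"jaw":1},{"linear":[-0.0022,-0.003,0],"rotation":[0,0,0],"jaw":1}])

```text
clock: 16.95
eef_pos: [0.5214, 0.0971, 0.1066]
tcp_rot: [[0.594, 0.804, 0.003], [0.804, -0.594, 0.003], [0.004, 0.001, -1.0]]
wrist_force: [5.6, 6.2, -3.6]
gripper_width: 0.0115
```

```bash
python3 st.py
```

```text
16.95 [0.5214 0.0971 0.1066] [0.5943 0.8042 0.0042] F [ 5.56  6.24 -3.56] w 0.0115 r 0.0361 boxang 106.2
F_tan -5.6 F_rad 6.2
```

Call:
apply_moves(steps=[{"linear":[-0.0004,-0.0005,0],"rotation":[0,0,0],"jaw":1},{"linear":[-0.0008,-0.001,0],"rotation":[0,0,0],"jaw":1},{"linear":[-0.0008,-0.001,0],"rotation":[0,0,0],"jaw":1}])

```text
clock: 17.25
eef_pos: [0.5183, 0.0971, 0.1066]
tcp_rot: [[0.594, 0.804, -0.001], [0.804, -0.594, 0.003], [0.002, -0.002, -1.0]]
wrist_force: [1.1, 6.7, -0.3]
gripper_width: 0.0116
```

```bash
python3 st.py
```

```text
17.25 [0.5183 0.0971 0.1066] [0.594  0.8045 0.0016] F [ 1.1   6.67 -0.28] w 0.0116 r 0.0362 boxang 111.2
F_tan -1.7 F_rad 6.5
```

Call:
apply_moves(steps=[{"linear":[-0.0006,-0.0007,0],"rotation":[0,0,0],"jaw":1},{"linear":[-0.0012,-0.0014,0],"rotation":[0,0,0],"jaw":1},{"linear":[-0.0018,-0.0021,0],"rotation":[0,0,0],"jaw":1},{"linear":[-0.0024,-0.0026,0],"rotation":[0,0,0],"jaw":1}])

```text
clock: 17.65
eef_pos: [0.5131, 0.0964, 0.1065]
tcp_rot: [[0.593, 0.805, -0.005], [0.805, -0.593, 0.002], [-0.001, -0.005, -1.0]]
wrist_force: [-1.7, 5.4, 3.3]
gripper_width: 0.0113
```

```bash
python3 st.py
```

```text
17.65 [0.5131 0.0964 0.1065] [ 0.5935  0.8048 -0.001 ] F [-1.73  5.37  3.34] w 0.0113 r 0.0364 boxang 119.4
F_tan 0.4 F_rad 5.6
```

Still free, with the command now at about 117°.

Call:
apply_moves(steps=[{"linear":[-0.0007,-0.0006,0],"rotation":[0,0,0],"jaw":1},{"linear":[-0.0013,-0.0013,0],"rotation":[0,0,0],"jaw":1},{"linear":[-0.002,-0.0018,0],"rotation":[0,0,0],"jaw":1},{"linear":[-0.0027,-0.0023,0],"rotation":[0,0,0],"jaw":1}])

```text
clock: 18.05
eef_pos: [0.5099, 0.0955, 0.1066]
tcp_rot: [[0.594, 0.805, -0.004], [0.805, -0.594, 0.002], [-0.001, -0.004, -1.0]]
wrist_force: [-1.1, 5.7, 2.4]
gripper_width: 0.0112
```

```bash
python3 st.py
```

```text
18.05 [0.5099 0.0955 0.1066] [ 5.937e-01  8.047e-01 -6.000e-04] F [-1.05  5.65  2.44] w 0.0112 r 0.0364 boxang 124.6
F_tan -0.8 F_rad 5.7
```

Call:
apply_moves(steps=[{"linear":[-0.0007,-0.0005,0],"rotation":[0,0,0],"jaw":1},{"linear":[-0.0015,-0.001,0],"rotation":[0,0,0],"jaw":1},{"linear":[-0.0023,-0.0015,0],"rotation":[0,0,0],"jaw":1},{"linear":[-0.0031,-0.002,0],"rotation":[0,0,0],"jaw":1}])

```text
clock: 18.45
eef_pos: [0.5067, 0.0943, 0.1066]
tcp_rot: [[0.594, 0.805, -0.003], [0.805, -0.594, 0.002], [0.0, -0.004, -1.0]]
wrist_force: [1.2, 6.2, 0.8]
gripper_width: 0.0116
```

```bash
python3 st.py
```

```text
18.45 [0.5067 0.0943 0.1066] [0.5939 0.8045 0.    ] F [1.18 6.22 0.83] w 0.0116 r 0.0364 boxang 130.0
F_tan -3.6 F_rad 5.2
```

Call:
apply_moves(steps=[{"linear":[-0.0008,-0.0004,0],"rotation":[0,0,0],"jaw":1},{"linear":[-0.0017,-0.0009,0],"rotation":[0,0,0],"jaw":1},{"linear":[-0.0025,-0.0013,0],"rotation":[0,0,0],"jaw":1},{"linear":[-0.0033,-0.0017,0],"rotation":[0,0,0],"jaw":1}])

```text
clock: 18.85
eef_pos: [0.5062, 0.0939, 0.1067]
tcp_rot: [[0.595, 0.803, 0.003], [0.803, -0.595, 0.005], [0.006, -0.001, -1.0]]
wrist_force: [4.9, 12.5, -3.2]
gripper_width: 0.0114
```

```bash
python3 st.py
```

```text
18.85 [0.5062 0.0939 0.1067] [0.5953 0.8035 0.0057] F [ 4.87 12.48 -3.24] w 0.0114 r 0.0363 boxang 131.0
F_tan -9.7 F_rad 9.3
```

Tangential force has jumped to 9.7 N and the dial moved only 1° of the commanded 6°, so the bolt seems to have caught. I'll hold for a moment to confirm.

Call:
apply_moves(steps=[{"linear":[0,0,0],"rotation":[0,0,0],"jaw":1},{"linear":[0,0,0],"rotation":[0,0,0],"jaw":1}])

```text
clock: 19.05
eef_pos: [0.5062, 0.094, 0.1066]
tcp_rot: [[0.595, 0.804, 0.003], [0.804, -0.595, 0.005], [0.005, -0.001, -1.0]]
wrist_force: [4.5, 10.8, -3.9]
gripper_width: 0.0113
```

```bash
python3 st.py; python3 pk.py
```

```text
19.05 [0.5062 0.094  0.1066] [0.5951 0.8036 0.0055] F [ 4.54 10.8  -3.86] w 0.0113 r 0.0363 boxang 130.9
F_tan -8.7 F_rad 7.9
[0.506  0.0928 0.114 ] 0.0354 132.1
```

The force stays at 8.7 N and the dial doesn't move (131°, 71° after 10), so the bolt is in. I'll relax, release and lift.

Call:
apply_moves(steps=[{"linear":[0.0015,0.0008,0],"rotation":[0,0,0],"jaw":1},{"linear":[0.0025,0.0013,0],"rotation":[0,0,0],"jaw":0.6},{"linear":[0.0025,0.0013,0],"rotation":[0,0,0],"jaw":0.6},{"linear":[0.0025,0.0013,0],"rotation":[0,0,0],"jaw":0.6},{"linear":[0.0025,0.0013,0],"rotation":[0,0,0],"jaw":0.6},{"linear":[0.0025,0.0013,0],"rotation":[0,0,0],"jaw":0.6},{"linear":[0.0025,0.0013,-0.02],"rotation":[0,0,0],"jaw":0.6},{"linear":[0.0025,0.0013,-0.055],"rotation":[0,0,0],"jaw":0.6},{"linear":[0.0025,0.0013,-0.055],"rotation":[0,0,0],"jaw":0.6}])

```text
clock: 20.05
eef_pos: [0.5107, 0.0922, 0.1651]
tcp_rot: [[0.593, 0.805, 0.008], [0.805, -0.593, -0.0], [0.005, 0.007, -1.0]]
wrist_force: [0.6, 0.7, 0.2]
gripper_width: 0.0349
```

```bash
python3 st.py; python3 - <<'E'
from h import *
C=np.array([.5215,.0610]); y=np.radians(-16.06); O=C-.062*np.array([-np.sin(y),np.cos(y)]); Rb=np.array([[np.cos(y),-np.sin(y)],[np.sin(y),np.cos(y)]])
for c in("scene","side"):
    im=get_image(c)
    for n,z in (("lid_handle",.115),("dial_peg",.114)):
        for r in landmark_of(im,n)[:1]:
            p=onz(im,r["at"],z); print(c,n,r["p"],p.round(4),"box",(Rb.T@(p[:2]-O)).round(4))
s=read_state(); t=O+Rb@[-.036,-.081]; d=np.r_[t-s["eef_pos"][:2],0]; print("to",t,"tool shift",(s["tcp_rot"].T@d).round(4))
E
```

```text
20.05 [0.5107 0.0922 0.1651] [0.5933 0.805  0.0046] F [0.59 0.68 0.19] w 0.0349 r 0.033 boxang 125.1
F_tan -0.8 F_rad 0.4
scene lid_handle 0.75 [ 0.4865 -0.0764  0.115 ] box [ 0.0044 -0.0797]
scene dial_peg 0.68 [0.5071 0.0976 0.114 ] box [-0.024   0.0932]
side lid_handle 0.85 [ 0.4892 -0.075   0.115 ] box [ 0.0066 -0.0777]
side dial_peg 0.45 [0.5062 0.1007 0.114 ] box [-0.0257  0.0959]
to [ 0.44734492 -0.06645989] tool shift [-1.632e-01  4.630e-02  1.000e-04]
```

The handle is at box (≈0.005, −0.079). I'll move shut fingers behind it and come down.

Call:
apply_moves(steps=[{"linear":[-0.163,0.046,0],"rotation":[0,0,-0.354],"jaw":1},{"linear":[-0.163,0.046,0],"rotation":[0,0,-0.354],"jaw":1},{"linear":[-0.163,0.046,0],"rotation":[0,0,-0.354],"jaw":1},{"linear":[-0.163,0.046,0],"rotation":[0,0,-0.354],"jaw":1},{"linear":[-0.163,0.046,0],"rotation":[0,0,-0.354],"jaw":1},{"linear":[-0.163,0.046,0],"rotation":[0,0,-0.354],"jaw":1},{"linear":[-0.163,0.046,0.025],"rotation":[0,0,-0.354],"jaw":1},{"linear":[-0.163,0.046,0.045],"rotation":[0,0,-0.354],"jaw":1},{"linear":[-0.163,0.046,0.054],"rotation":[0,0,-0.354],"jaw":1},{"linear":[-0.163,0.046,0.054],"rotation":[0,0,-0.354],"jaw":1},{"linear":[-0.163,0.046,0.054],"rotation":[0,0,-0.354],"jaw":1}])

```text
clock: 21.45
eef_pos: [0.4486, -0.0655, 0.1077]
tcp_rot: [[0.276, 0.961, 0.0], [0.961, -0.276, 0.0], [0.0, 0.0, -1.0]]
wrist_force: [1.1, 0.4, 0.3]
gripper_width: 0.0003
```

```bash
cat > bx.py <<'E'
from h import *
C=np.array([.5215,.0610]); y=np.radians(-16.06); O=C-.062*np.array([-np.sin(y),np.cos(y)]); Rb=np.array([[np.cos(y),-np.sin(y)],[np.sin(y),np.cos(y)]])
s=read_state(); print(s["clock"],"box",(Rb.T@(s["eef_pos"][:2]-O)).round(4),"z",s["eef_pos"][2].round(4),"toolY in box",(Rb.T@s["tcp_rot"][:2,1]).round(3),"F box",(Rb.T@s["wrist_force"][:2]).round(1),s["gripper_width"].round(4))
E
python3 bx.py
python3 - <<'E'
from h import *
im=get_image("side"); g=im["pixels"][120:340,250:490]; cv2.imwrite("pics/hd.png",cv2.resize(g,None,fx=2.5,fy=2.5)[:,:,::-1])
E
```

```text
Traceback (most recent call last):
  File "bx.py", line 3, in <module>
    s=read_state(); print(s["clock"],"box",(Rb.T@(s["eef_pos"][:2]-O)).round(4),"z",s["eef_pos"][2].round(4),"toolY in box",(Rb.T@s["tcp_rot"][:2,1]).round(3),"F box",(Rb.T@s["wrist_force"][:2]).round(1),s["gripper_width"].round(4))
                                                                                                                                                                                                            ^^^^^^^^^^^^^^^^^^^^^^^^
AttributeError: 'float' object has no attribute 'round'
```

View pics/hd.png

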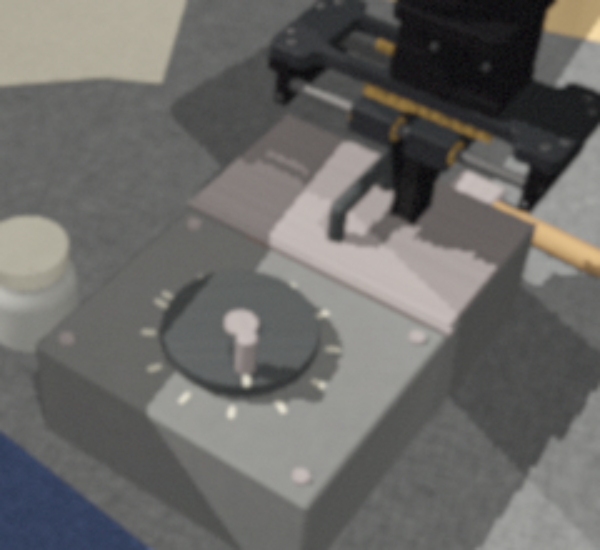

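The crop shows the shut fingers just behind the handle bar, near (415,190), and the peg at about 8 o'clock, near (245,355). I'll push gently along tool +y, which is box +x.

Call:
apply_moves(steps=[{"linear":[0,0.008,0],"rotation":[0,0,0],"jaw":1},{"linear":[0,0.014,0],"rotation":[0,0,0],"jaw":1},{"linear":[0,0.018,0],"rotation":[0,0,0],"jaw":1},{"linear":[0,0.021,0],"rotation":[0,0,0],"jaw":1},{"linear":[0,0.024,0],"rotation":[0,0,0],"jaw":1}])

```text
clock: 22.0
eef_pos: [0.4702, -0.0724, 0.1075]
tcp_rot: [[0.277, 0.961, -0.003], [0.961, -0.277, 0.001], [0.0, -0.003, -1.0]]
wrist_force: [-3.4, -0.5, 2.1]
gripper_width: 0.0004
```

```bash
sed -i 's/s\["gripper_width"\].round(4)/s["gripper_width"]/' bx.py; python3 bx.py
```

```text
22.0 box [-0.0124 -0.0804] z 0.1075 toolY in box [ 1.    -0.001] F box [-3.1 -1.4] 0.0003656658919377885
```

Call:
apply_moves(steps=[{"linear":[0,0.002,0],"rotation":[0,0,0],"jaw":1},{"linear":[0,0.004,0],"rotation":[0,0,0],"jaw":1},{"linear":[0,0.006,0],"rotation":[0,0,0],"jaw":1}])

```text
clock: 22.3
eef_pos: [0.4767, -0.0743, 0.1075]
tcp_rot: [[0.277, 0.961, -0.001], [0.961, -0.277, 0.0], [0.0, -0.001, -1.0]]
wrist_force: [-2.3, 0.4, 0.8]
gripper_width: 0.0002
```

```bash
python3 bx.py
```

```text
22.3 box [-0.0056 -0.0804] z 0.1075 toolY in box [ 1.    -0.001] F box [-2.3 -0.2] 0.00023041315960980907
```

The lid has moved about 7 mm under 2.3 N, past the 3 mm block, so it is free. Sliding on.

Call:
apply_moves(steps=[{"linear":[0,0.006,0],"rotation":[0,0,0],"jaw":1},{"linear":[0,0.013,0],"rotation":[0,0,0],"jaw":1},{"linear":[0,0.02,0],"rotation":[0,0,0],"jaw":1},{"linear":[0,0.027,0],"rotation":[0,0,0],"jaw":1},{"linear":[0,0.034,0],"rotation":[0,0,0],"jaw":1},{"linear":[0,0.041,0],"rotation":[0,0,0],"jaw":1},{"linear":[0,0.048,0],"rotation":[0,0,0],"jaw":1},{"linear":[0,0.054,0],"rotation":[0,0,0],"jaw":1},{"linear":[0,0.059,0],"rotation":[0,0,0],"jaw":1},{"linear":[0,0.062,0],"rotation":[0,0,0],"jaw":1},{"linear":[0,0.064,0],"rotation":[0,0,0],"jaw":1}])

```text
clock: 23.4
eef_pos: [0.5388, -0.0921, 0.1075]
tcp_rot: [[0.277, 0.961, 0.0], [0.961, -0.277, 0.0], [0.0, 0.0, -1.0]]
wrist_force: [-2.6, 2.0, -0.3]
gripper_width: 0.0002
```

```bash
python3 bx.py
```

```text
23.4 box [ 0.059  -0.0804] z 0.1075 toolY in box [ 1.    -0.001] F box [-3.   1.2] 0.00022826559527686256
```

Call:
apply_moves(steps=[{"linear":[0,0.002,0],"rotation":[0,0,0],"jaw":1},{"linear":[0,0.004,0],"rotation":[0,0,0],"jaw":1},{"linear":[0,0.006,0],"rotation":[0,0,0],"jaw":1},{"linear":[0,0.008,0],"rotation":[0,0,0],"jaw":1},{"linear":[0,0.01,0],"rotation":[0,0,0],"jaw":1}])

```text
clock: 23.9
eef_pos: [0.5437, -0.0935, 0.1074]
tcp_rot: [[0.277, 0.961, -0.01], [0.961, -0.277, 0.003], [0.0, -0.011, -1.0]]
wrist_force: [-12.2, 3.0, 8.8]
gripper_width: 0.0004
```

```bash
python3 bx.py
```

```text
23.9 box [ 0.0641 -0.0804] z 0.1074 toolY in box [1. 0.] F box [-12.6  -0.5] 0.0003560694512689981
```

The lid is at its end stop: 12.6 N, with the finger 80 mm past where it should first have touched the bar. Backing off and lifting.

Call:
apply_moves(steps=[{"linear":[0,-0.004,0],"rotation":[0,0,0],"jaw":1},{"linear":[0,-0.015,0],"rotation":[0,0,0],"jaw":1},{"linear":[0,-0.02,0],"rotation":[0,0,0],"jaw":1},{"linear":[0,-0.02,-0.03],"rotation":[0,0,0],"jaw":1},{"linear":[0,-0.02,-0.08],"rotation":[0,0,0],"jaw":1},{"linear":[-0.0,-0.07,-0.13],"rotation":[0,0,0],"jaw":1},{"linear":[0,-0.1,-0.15],"rotation":[0,0,0],"jaw":1},{"linear":[0,-0.1,-0.15],"rotation":[0,0,0],"jaw":1},{"linear":[0,-0.1,-0.15],"rotation":[0,0,0],"jaw":1}])

```text
clock: 24.8
eef_pos: [0.4524, -0.0675, 0.2591]
tcp_rot: [[0.277, 0.961, 0.005], [0.961, -0.277, -0.002], [-0.001, 0.005, -1.0]]
wrist_force: [1.0, 0.3, 0.5]
gripper_width: 0.0005
```

```bash
python3 bx.py; python3 - <<'E'
from h import *
im=get_image("scene"); save(im,"end.png")
C=np.array([.5215,.0610]); y=np.radians(-16.06); O=C-.062*np.array([-np.sin(y),np.cos(y)]); Rb=np.array([[np.cos(y),-np.sin(y)],[np.sin(y),np.cos(y)]])
for r in landmark_of(im,"lid_handle")[:1]: print(r["p"],(Rb.T@(onz(im,r["at"],.115)[:2]-O)).round(4))
E
```

```text
24.8 box [-0.0309 -0.0806] z 0.2591 toolY in box [ 1.    -0.001] F box [0.8 0.6] 0.0004973454792875112
0.87 [ 0.0851 -0.081 ]
```

View pics/end.png

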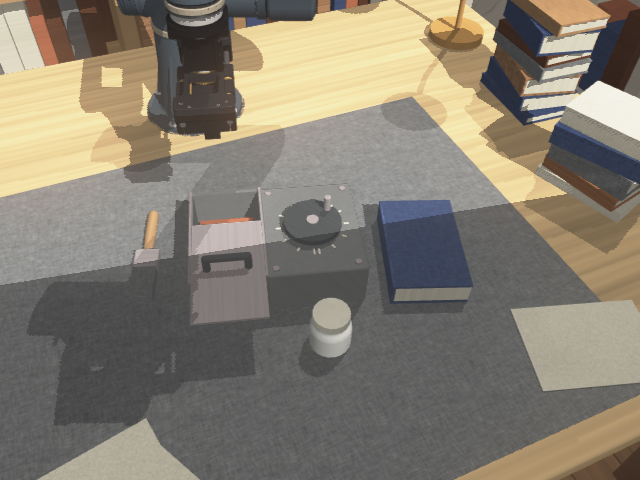

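The lid is open with the handle now at (227,260). The jar at (331,328), the book at (425,250) and the brush at (147,240) are in place, and the gripper is clear. Handing in.

```bash
python3 -c "from cell import close_job; print(close_job())"
```

```text
the job is handed in; nothing more can be done
None
```

The strongbox is open: the combination worked and the lid is at its end stop. I handed the job in at about 25 s of the 72 s allowed.

- **Combination:** I turned counter-clockwise past 8 o'clock and stopped on it the second time, at about 120°. Then I went clockwise past 10 o'clock and stopped on it the second time, at about 60°. In both places the arm's position and the camera agreed within 1°.
- **Bolt:** It caught during the slow counter-clockwise turn at about 131°, 71° after 10 o'clock. I stopped there at about 10 N on the peg and let go.
- **Lid:** It slid freely at 2–3 N and hit its end stop at 12.6 N. The handle measured about 80 mm further along the box, from 0.005 to 0.085 m.
- **Last checks:** In the final picture the lid is fully open, the gripper is clear (wrist force about 1 N), and the book, jar and brush look unmoved. I judged the bystanders by eye and did not measure them.
- **Failed or disagreed:**
  - My first move call was refused because I left out the jaw value.
  - My first fit of the dial was about 1 cm off because the arm was still settling, so I measured it again.
  - The side camera gave one false peg position mid-turn, which I ignored.

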